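# Line up the suspension sockets on the bench rail by size

## Robot

A 6-joint arm with a two-finger parallel gripper is mounted at the origin on the work surface. World frame = base frame: x ahead of the robot, y to its left, z up, the work surface at z = 0. Lengths are in m, angles in degrees, forces in N, time in s.
With the tool pointing down it reaches from about 0.3 to 0.75 m from the base axis. Payload 8.5 kg.
Tool frame: the origin (TCP) lies on the centre line of the jaws, within the pads' length; the fingertips stand 19 mm ahead of it and the grasp point (between the pads) is the TCP (env.tcp_to_tips is the z of the fingertips in the tool frame, in m); z points along the fingers, y is the line along which they close (so a half turn about z gives the same grasp; the last joint's range is limited). The gripper opens to 85 mm and grips with 20 to 120 N. Pads are 22 mm wide; open, the fingers measure 114 mm over their backs; the gripper's body (76 mm by 85 mm) begins 54 mm behind the grasp point. The pads swing forward as they close: fully open they stand 13 mm farther back than shut.
Start: joints at [-76.965, 21.807, 74.336, -0, 83.858, -12.336], TCP at [0.236, -0.497, 0.25] pointing down, gripper open.
Joint ranges: [-178.18, 178.18], [-50.72, 133.34], [12.68, 142.11], [-81.47, 261.47], [9.98, 163.14], [-165.26, 165.26]. Speed limits (degrees/s): [136.94, 136.94, 180, 180, 180, 180].

## Interface

Orientations are given as a 3x3 rotation matrix whose columns are the frame's x, y, z axes.
In Python, from rig import env gives the robot as it stands.
- The arm moves only by the tool servo_tool, never from a script. Its argument "steps" is a list of rows, each an object of numbers: "tx", "ty", "tz": the shift along the world's x, y, z in cm; "yaw": the turn about the world's z in degrees; "claw": the finger opening in cm, from 0 to 8.54. In form: [{"tx": .., "ty": .., "tz": .., "yaw": .., "claw": ..}, ...]. A call has 1 to 20 rows; each row shifts and turns the commanded pose from where the row before left it; what a row does not reach is not made up. A row lasts 1/10 s, in which the tool goes at most 50 mm and 8.59 degrees, less where a joint would pass 70% of its speed; a pose out of reach is approached as far as the arm can. A call with a gripper value outside its range is refused whole. The fingers move at their own pace and stop on an object; "newtons" is the grip in N (left out, the last holds). Time passes only in rows, so rows that do not move let the fingers close. It gives the time, the measured TCP pose, the force, the opening and the grip force at its end, in the units of the state.
- env.observe(): the state, without advancing time (a new reading comes with each control period).
- env.get_image(name): name is "scene" or "top"; returns (picture, depth): 420x560x3 uint8, red, green, blue; 420x560 float32, m along the optical axis (not along the pixel's ray), 0 where there is no reading.
- env.camera_model(name): a dict with "fovy" (degrees; the focal length in pixels is half the picture's height over the tangent of half this angle, whatever the lens; pixels are square), "cx", "cy" (the principal point, pixels), "T" (4x4, takes a point from camera to world coordinates). Camera axes: x right, y down, z forward; pixel columns grow to the right and rows downward; lengths in m; the calibration is good to about 2 mm. A picture is of the moment at which its call begins. camera_model takes no time and is no camera call.
- env.close_job(): hands the job in; it is judged then, once.
The state is a dict: "time_s": time; "q": joint angles; "qvel": joint speeds; "joint_efforts": joint torques, N m; "position": TCP position; "tool_rot": TCP orientation; "ft_force": force on the tool from outside, world axes, zero at the start; "wrist_torque": the same for the moment, N m; "grip_width": finger opening in m; "gripper_force": force on a finger pad.
Only numpy, scipy, OpenCV 4.12 (cv2) and the standard library are available. Lean on these libraries where they do the work, as an engineer would, in place of code of your own. Each camera call takes 0.05 s, during which the arm holds its last target. There are 200 camera calls.

## Task

Put the four steel sockets from the green mat back on the blue rail in order of diameter, one on each round pad: the smallest next to the red end block and then each larger one in turn, the largest next to the grey end block. Stand each one upright in the middle of its pad without tipping any of them over, and let go of them all.

Things in the scene. Friction and masses are not known exactly. Their poses are not given: they have to be found in the camera images.
- socket_24: Bright steel round wrench socket, 24 mm in diameter, 40 mm tall, upright, dark hexagonal recess in its top; about 70 g. Loose. Starts on the green mat (4 mm thick, on the near or far side of the rail), where things stand in one loose row some 70 mm apart; an orange ring and a small brass bolt there are not part of the job. Origin: centre of its underside; z up along its axis.
- socket_32: Bright steel round wrench socket, 32 mm in diameter, 40 mm tall, upright, dark hexagonal recess in its top; about 110 g. Loose. Starts on the green mat (4 mm thick, on the near or far side of the rail), where things stand in one loose row some 70 mm apart; an orange ring and a small brass bolt there are not part of the job. Origin: centre of its underside; z up along its axis.
- socket_40: Bright steel round wrench socket, 40 mm in diameter, 40 mm tall, upright, dark hexagonal recess in its top; about 150 g. Loose. Starts on the green mat (4 mm thick, on the near or far side of the rail), where things stand in one loose row some 70 mm apart; an orange ring and a small brass bolt there are not part of the job. Origin: centre of its underside; z up along its axis.
- socket_48: Bright steel round wrench socket, 48 mm in diameter, 40 mm tall, upright, dark hexagonal recess in its top; about 200 g. Loose. Starts on the green mat (4 mm thick, on the near or far side of the rail), where things stand in one loose row some 70 mm apart; an orange ring and a small brass bolt there are not part of the job. Origin: centre of its underside; z up along its axis.
- pad_a: Round pad, 58 mm across, black with a white rim, fixed on the blue rail: at one end of the row, last pad on that side. The four pads look alike and stand 75 mm apart in a straight line (pad_a to pad_d along the pad's own +y). Origin: centre of its underside, 8 mm above the bench; its upper face is 3 mm above its origin. z up.
- pad_b: Round pad, 58 mm across, black with a white rim, fixed on the blue rail: second in the row, between pad_a and pad_c. The four pads look alike and stand 75 mm apart in a straight line (pad_a to pad_d along the pad's own +y). Origin: centre of its underside, 8 mm above the bench; its upper face is 3 mm above its origin. z up.
- pad_c: Round pad, 58 mm across, black with a white rim, fixed on the blue rail: third in the row, between pad_b and pad_d. The four pads look alike and stand 75 mm apart in a straight line (pad_a to pad_d along the pad's own +y). Origin: centre of its underside, 8 mm above the bench; its upper face is 3 mm above its origin. z up.
- pad_d: Round pad, 58 mm across, black with a white rim, fixed on the blue rail: at the other end of the row, last pad on that side. The four pads look alike and stand 75 mm apart in a straight line (pad_a to pad_d along the pad's own +y). Origin: centre of its underside, 8 mm above the bench; its upper face is 3 mm above its origin. z up.
- red_end: Red block, 60 mm by 22 mm and 16 mm high, fixed across one end of the blue rail, 55.5 mm beyond the centre of the last pad on that side; a like grey block is at the other end. Which end is red changes from start to start. Origin: centre of its underside, on the rail's top face, 8 mm above the bench. The rail is 76 mm wide, 370 mm long and 8 mm thick.
There are look-alikes about, which are no part of the job. Leave any pink look-alike of the socket_48 alone.

How it is judged (in metres and radians):
At the end, for the whole second after the job is handed in: Every socket stands upright (within 0.1 rad) and at rest on its pad's upper face, its axis within 12 mm of the pad's centre, diameters 24, 32, 40, 48 mm in that order starting from the pad next to the red block; nothing is held (((horizontal distance between red_end and pad_a below 0.08 m and horizontal distance between socket_24 and pad_a below 0.012 m and horizontal distance between socket_32 and pad_b below 0.012 m and horizontal distance between socket_40 and pad_c below 0.012 m and horizontal distance between socket_48 and pad_d below 0.012 m) or (horizontal distance between red_end and pad_d below 0.08 m and horizontal distance between socket_24 and pad_d below 0.012 m and horizontal distance between socket_32 and pad_c below 0.012 m and horizontal distance between socket_40 and pad_b below 0.012 m and horizontal distance between socket_48 and pad_a below 0.012 m)) and angle between each of socket_24, socket_32, socket_40, socket_48's own z axis and vertical below 0.1 rad and height (world z) of socket_24 between 0.008 and 0.014 m and linear speed of each of socket_24, socket_32, socket_40, socket_48 below 0.02 m/s and angular speed of each of socket_24, socket_32, socket_40, socket_48 below 0.2 rad/s and contact force between each of socket_24, socket_32, socket_40, socket_48 and the fingers below 0.1 N and height (world z) of socket_32 between 0.008 and 0.014 m and height (world z) of socket_40 between 0.008 and 0.014 m and height (world z) of socket_48 between 0.008 and 0.014 m); the robot touches nothing.
It fails at once if the 24 mm socket is tipped over (leans more than 0.7 rad) (angle between socket_24's own z axis and vertical above 0.7 rad).
It fails at once if the 32 mm socket is tipped over (leans more than 0.7 rad) (angle between socket_32's own z axis and vertical above 0.7 rad).
It fails at once if the 40 mm socket is tipped over (leans more than 0.7 rad) (angle between socket_40's own z axis and vertical above 0.7 rad).
It fails at once if the 48 mm socket is tipped over (leans more than 0.7 rad) (angle between socket_48's own z axis and vertical above 0.7 rad).
It also fails if it takes over 91 s, if anything falls off the work surface, if the arm or the gripper's body presses on something with over 40 N, if the wrist force passes 120 N, or if a joint passes its speed limit or range.

## Working session

There is one attempt and no reset: what is moved stays moved. The work goes in short steps, Python scripts to look and compute and a tool call to move; the robot and the scene stay as the last step left them, time stands still between calls to the robot, and variables do not carry over. Pictures are saved under pics/ and viewed, at most 14 in all, crops included, and the job is handed in when it is done.

Besides the shell and the picture viewer there is one more tool, called as name(argument=value, ...) on one line, values as JSON. servo_tool: Moves the arm, as the interface text tells. Its arguments: {"type":"object","properties":{"steps":{"type":"array"},"newtons":{"type":"number"}},"required":["steps"]}

```bash
mkdir -p pics; cat > h.py <<'E'
from rig import env
import numpy as np, cv2
def shot(n,f):
    im,d=env.get_image(n); cv2.imwrite('pics/'+f,im[:,:,::-1]); np.save('pics/'+f+'.npy',d); return im,d
def ray(n,u,v,z):
    c=env.camera_model(n);f=210/np.tan(np.radians(c['fovy'])/2);T=np.array(c['T'])
    r=T[:3,:3]@np.array([(u-c['cx'])/f,(v-c['cy'])/f,1]);o=T[:3,3]
    return o+r*(z-o[2])/r[2]
E
python3 - <<'E'
from h import *
for n in('top','scene'):
    shot(n,n+'0.png');c=env.camera_model(n);print(n,c['fovy'],c['cx'],c['cy'],np.round(c['T'],3).tolist())
s=env.observe();print(s['position'],np.round(s['tool_rot'],3).tolist(),s['time_s'])
E
```

```text
top 46.02516651636987 283.252628118396 218.68438452700832 [[-0.015, -0.993, 0.114, 0.526], [-1.0, 0.017, 0.01, 0.011], [-0.011, -0.114, -0.993, 0.892], [0.0, 0.0, 0.0, 1.0]]
scene 42.2201063480272 273.12897950820616 205.0994264489348 [[0.225, 0.677, -0.701, 1.214], [0.974, -0.144, 0.174, -0.119], [0.017, -0.722, -0.692, 0.672], [0.0, 0.0, 0.0, 1.0]]
[ 0.23560853 -0.49671773  0.24980769] [[0.904, 0.428, -0.0], [0.428, -0.904, 0.001], [0.0, -0.001, -1.0]] 0.1
```

View pics/top0.png

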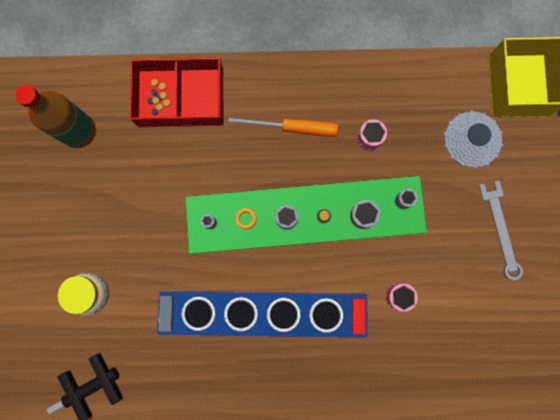

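View pics/scene0.png

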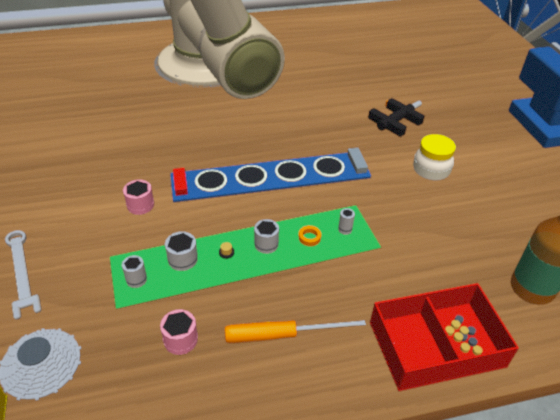

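The top view has the red block at right (360,316) and grey at left (165,313). The pads are at (327,315), (284,315), (241,314) and (198,313). Sockets: 24 at (208,221), 40 at (287,216), 48 at (366,213), 32 at (408,198). The ring is at (246,218), the bolt at (324,216), and the pink look-alikes are off the mat.

```bash
cat > m.py <<'E'
from h import *
def cloud(n,d):
    c=env.camera_model(n);f=210/np.tan(np.radians(c['fovy'])/2);T=np.array(c['T'])
    v,u=np.mgrid[:420,:560];P=np.stack([(u-c['cx'])/f*d,(v-c['cy'])/f*d,d],-1)
    return P@T[:3,:3].T+T[:3,3]
E
python3 - <<'E'
from m import *
for n,S in (('top',[(208,221),(287,216),(366,213),(408,198)]),('scene',[(347,215),(266,229),(181,243),(134,265)])):
    im=cv2.imread(f'pics/{n}0.png');P=cloud(n,np.load(f'pics/{n}0.png.npy'))
    for u,v in S:
        w=P[v-20:v+21,u-20:u+21];m=(w[...,2]>.037)&(w[...,2]<.052)
        # fill recess via circle of the rim pixels
        ys,xs=np.nonzero(m);(cx,cy),r=cv2.minEnclosingCircle(np.c_[xs,ys].astype(np.float32))
        q=w[m][:,:2].astype(np.float32);(px,py),pr=cv2.minEnclosingCircle(q)
        print(n,(u,v),m.sum(),'img circ',np.round(ray(n,cx+u-20,cy+v-20,.044)[:2],4),'pts',np.round([px,py,pr],4),np.median(w[m][:,2]))
im=cv2.imread('pics/top0.png');g=(im.min(2)>140).astype(np.uint8)
for n,B in (('top',[(327,315),(284,315),(241,314),(198,313)]),('scene',[(211,181),(251,176),(290,171),(329,167)])):
    im=cv2.imread(f'pics/{n}0.png');g=(im.min(2)>120).astype(np.uint8)
    for u,v in B:
        w=g[v-22:v+23,u-22:u+23];k,l,st,_=cv2.connectedComponentsWithStats(w)
        i=1+np.argmax(st[1:,4]);ys,xs=np.nonzero(l==i);e=cv2.fitEllipse(cv2.convexHull(np.c_[xs,ys]))
        print(n,'pad',np.round(ray(n,e[0][0]+u-22,e[0][1]+v-22,.011)[:2],4),np.round(e[1],1))
E
```

```text
top (208, 221) 151 img circ [0.6232 0.1508] pts [0.6234 0.1512 0.012 ] 0.04364628207361454
top (287, 216) 408 img circ [0.6282 0.0135] pts [0.6286 0.0137 0.0199] 0.04370049985535407
top (366, 213) 599 img circ [ 0.631  -0.1229] pts [ 0.631  -0.1236  0.0242] 0.04371858759470226
top (408, 198) 271 img circ [ 0.657  -0.1963] pts [ 0.6577 -0.1973  0.0163] 0.043832929909121354
scene (347, 215) 156 img circ [0.6264 0.1528] pts [0.6244 0.1544 0.0129] 0.04477901085261876
scene (266, 229) 426 img circ [0.6314 0.0158] pts [0.6298 0.0175 0.0214] 0.045078075082218394
scene (181, 243) 653 img circ [ 0.6348 -0.1209] pts [ 0.6314 -0.1214  0.025 ] 0.04506650492750719
scene (134, 265) 336 img circ [ 0.6598 -0.1943] pts [ 0.6579 -0.1944  0.0169] 0.044919846080059556
top pad [ 0.4567 -0.0523] [33.4 33.8]
top pad [0.4587 0.0225] [33.3 34. ]
top pad [0.4608 0.0974] [33.3 33.9]
top pad [0.4629 0.1723] [33.  34.3]
scene pad [ 0.4554 -0.0506] [22.3 32.4]
scene pad [0.4574 0.0246] [22.1 31.9]
scene pad [0.4593 0.0997] [21.6 31.6]
scene pad [0.4615 0.1747] [20.8 31.5]
```

servo_tool(steps=[{"tx":2.3,"ty":1.7,"tz":-0.5,"yaw":3.6,"claw":8.5},{"tx":2.3,"ty":1.7,"tz":-0.5,"yaw":3.6,"claw":8.5},{"tx":2.3,"ty":1.7,"tz":-0.5,"yaw":3.6,"claw":8.5},{"tx":2.3,"ty":1.7,"tz":-0.5,"yaw":3.6,"claw":8.5},{"tx":2.3,"ty":1.7,"tz":-0.5,"yaw":3.6,"claw":8.5},{"tx":2.3,"ty":1.7,"tz":-0.5,"yaw":3.6,"claw":8.5},{"tx":2.3,"ty":1.7,"tz":-0.5,"yaw":3.6,"claw":8.5},{"tx":2.3,"ty":1.7,"tz":-0.5,"yaw":3.6,"claw":8.5},{"tx":2.3,"ty":1.7,"tz":-0.5,"yaw":3.6,"claw":8.5},{"tx":2.3,"ty":1.7,"tz":-0.5,"yaw":3.6,"claw":8.5},{"tx":2.3,"ty":1.7,"tz":-0.5,"yaw":3.6,"claw":8.5},{"tx":2.3,"ty":1.7,"tz":-0.5,"yaw":3.6,"claw":8.5},{"tx":2.3,"ty":1.7,"tz":-0.5,"yaw":3.6,"claw":8.5},{"tx":2.3,"ty":1.7,"tz":-0.5,"yaw":3.6,"claw":8.5},{"tx":2.3,"ty":1.7,"tz":-0.5,"yaw":3.6,"claw":8.5},{"tx":2.3,"ty":1.7,"tz":-0.5,"yaw":3.6,"claw":8.5},{"tx":2.3,"ty":1.7,"tz":-0.5,"yaw":3.6,"claw":8.5},{"tx":2.3,"ty":1.7,"tz":-0.5,"yaw":3.6,"claw":8.5},{"claw":8.5},{"claw":8.5}])

```text
invalid input at $.steps[18]: expected keys tx, ty, tz, yaw, claw
```

servo_tool(steps=[{"tx":2.3,"ty":1.7,"tz":-0.5,"yaw":3.6,"claw":8.5},{"tx":2.3,"ty":1.7,"tz":-0.5,"yaw":3.6,"claw":8.5},{"tx":2.3,"ty":1.7,"tz":-0.5,"yaw":3.6,"claw":8.5},{"tx":2.3,"ty":1.7,"tz":-0.5,"yaw":3.6,"claw":8.5},{"tx":2.3,"ty":1.7,"tz":-0.5,"yaw":3.6,"claw":8.5},{"tx":2.3,"ty":1.7,"tz":-0.5,"yaw":3.6,"claw":8.5},{"tx":2.3,"ty":1.7,"tz":-0.5,"yaw":3.6,"claw":8.5},{"tx":2.3,"ty":1.7,"tz":-0.5,"yaw":3.6,"claw":8.5},{"tx":2.3,"ty":1.7,"tz":-0.5,"yaw":3.6,"claw":8.5},{"tx":2.3,"ty":1.7,"tz":-0.5,"yaw":3.6,"claw":8.5},{"tx":2.3,"ty":1.7,"tz":-0.5,"yaw":3.6,"claw":8.5},{"tx":2.3,"ty":1.7,"tz":-0.5,"yaw":3.6,"claw":8.5},{"tx":2.3,"ty":1.7,"tz":-0.5,"yaw":3.6,"claw":8.5},{"tx":2.3,"ty":1.7,"tz":-0.5,"yaw":3.6,"claw":8.5},{"tx":2.3,"ty":1.7,"tz":-0.5,"yaw":3.6,"claw":8.5},{"tx":2.3,"ty":1.7,"tz":-0.5,"yaw":3.6,"claw":8.5},{"tx":2.3,"ty":1.7,"tz":-0.5,"yaw":3.6,"claw":8.5},{"tx":2.3,"ty":1.7,"tz":-0.5,"yaw":3.6,"claw":8.5},{"tx":0,"ty":0,"tz":0,"yaw":0,"claw":8.5},{"tx":0,"ty":0,"tz":0,"yaw":0,"claw":8.5}])

```text
time_s: 2.1
position: [0.6495, -0.1907, 0.1596]
tool_rot: [[-0.003, 1.0, -0.001], [1.0, 0.003, 0.0], [0.0, -0.001, -1.0]]
ft_force: [-0.7, -0.1, 0.2]
grip_width: 0.0846
gripper_force: 0.0
```

servo_tool(steps=[{"tx":0.85,"ty":-0.5,"tz":0,"yaw":0,"claw":8.5},{"tx":0,"ty":0,"tz":-1.3,"yaw":0,"claw":8.5},{"tx":0,"ty":0,"tz":-1.3,"yaw":0,"claw":8.5},{"tx":0,"ty":0,"tz":-1.3,"yaw":0,"claw":8.5},{"tx":0,"ty":0,"tz":-1.3,"yaw":0,"claw":8.5},{"tx":0,"ty":0,"tz":-1.3,"yaw":0,"claw":8.5},{"tx":0,"ty":0,"tz":-1.3,"yaw":0,"claw":8.5},{"tx":0,"ty":0,"tz":-1.3,"yaw":0,"claw":8.5},{"tx":0,"ty":0,"tz":-1.3,"yaw":0,"claw":8.5},{"tx":0,"ty":0,"tz":-1.3,"yaw":0,"claw":8.5},{"tx":0,"ty":0,"tz":-1.3,"yaw":0,"claw":6},{"tx":0,"ty":0,"tz":0,"yaw":0,"claw":4.5},{"tx":0,"ty":0,"tz":0,"yaw":0,"claw":4},{"tx":0,"ty":0,"tz":0,"yaw":0,"claw":3.7},{"tx":0,"ty":0,"tz":0,"yaw":0,"claw":3.4},{"tx":0,"ty":0,"tz":0,"yaw":0,"claw":3},{"tx":0,"ty":0,"tz":0,"yaw":0,"claw":2.5},{"tx":0,"ty":0,"tz":0,"yaw":0,"claw":2.5},{"tx":0,"ty":0,"tz":0,"yaw":0,"claw":2.5},{"tx":0,"ty":0,"tz":0,"yaw":0,"claw":2.5}], newtons=30)

```text
time_s: 4.1
position: [0.6583, -0.1961, 0.0312]
tool_rot: [[-0.003, 1.0, 0.001], [1.0, 0.003, -0.001], [-0.001, 0.001, -1.0]]
ft_force: [-1.6, 0.6, 6.3]
grip_width: 0.0302
gripper_force: 29.4
```

servo_tool(steps=[{"tx":0,"ty":0,"tz":1,"yaw":0,"claw":2.5},{"tx":0,"ty":0,"tz":2,"yaw":0,"claw":2.5},{"tx":0,"ty":0,"tz":2.5,"yaw":0,"claw":2.5},{"tx":0,"ty":0,"tz":2.5,"yaw":0,"claw":2.5},{"tx":-1,"ty":1,"tz":0,"yaw":0,"claw":2.5},{"tx":-1.8,"ty":2,"tz":0,"yaw":0,"claw":2.5},{"tx":-1.8,"ty":2,"tz":0,"yaw":0,"claw":2.5},{"tx":-1.8,"ty":2,"tz":0,"yaw":0,"claw":2.5},{"tx":-1.8,"ty":2,"tz":0,"yaw":0,"claw":2.5},{"tx":-1.8,"ty":2,"tz":0,"yaw":0,"claw":2.5},{"tx":-1.8,"ty":2,"tz":0,"yaw":0,"claw":2.5},{"tx":-1.8,"ty":2,"tz":0,"yaw":0,"claw":2.5},{"tx":-1.8,"ty":2,"tz":0,"yaw":0,"claw":2.5},{"tx":-1.8,"ty":2,"tz":0,"yaw":0,"claw":2.5},{"tx":-1.8,"ty":2,"tz":0,"yaw":0,"claw":2.5},{"tx":-1,"ty":1,"tz":0,"yaw":0,"claw":2.5},{"tx":0,"ty":0,"tz":0,"yaw":0,"claw":2.5},{"tx":0,"ty":0,"tz":0,"yaw":0,"claw":2.5}])

```text
time_s: 5.9
position: [0.4591, 0.0236, 0.1107]
tool_rot: [[-0.003, 1.0, 0.001], [1.0, 0.003, -0.0], [-0.0, 0.001, -1.0]]
ft_force: [0.3, -0.7, -1.3]
grip_width: 0.03
gripper_force: 30.0
```

```bash
python3 -c "
from h import *
shot('scene','s1.png')"
```

```text
(no output)
```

View pics/s1.png

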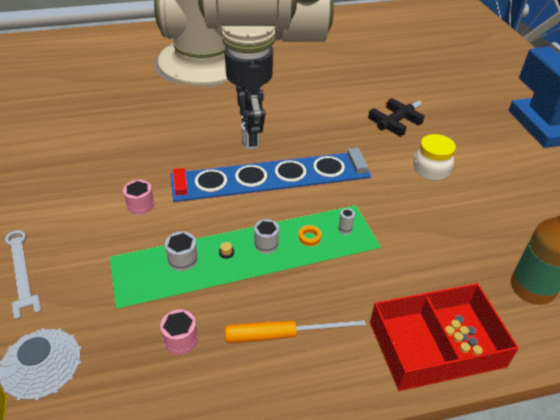

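The 32 mm socket is held upright at (251,135), above the second pad at (251,176). Lowering and releasing.

servo_tool(steps=[{"tx":0,"ty":0,"tz":-2,"yaw":0,"claw":2.5},{"tx":0,"ty":0,"tz":-2,"yaw":0,"claw":2.5},{"tx":0,"ty":0,"tz":-1.5,"yaw":0,"claw":2.5},{"tx":0,"ty":0,"tz":-0.8,"yaw":0,"claw":2.5},{"tx":0,"ty":0,"tz":-0.4,"yaw":0,"claw":2.5},{"tx":0,"ty":0,"tz":-0.3,"yaw":0,"claw":2.5},{"tx":0,"ty":0,"tz":-0.2,"yaw":0,"claw":2.5},{"tx":0,"ty":0,"tz":0,"yaw":0,"claw":2.5},{"tx":0,"ty":0,"tz":0,"yaw":0,"claw":2.5}])

```text
time_s: 6.85
position: [0.4583, 0.024, 0.0386]
tool_rot: [[-0.003, 1.0, 0.001], [1.0, 0.003, -0.0], [-0.0, 0.001, -1.0]]
ft_force: [0.7, 0.8, -1.6]
grip_width: 0.0298
gripper_force: 29.9
```

servo_tool(steps=[{"tx":0,"ty":0,"tz":-0.1,"yaw":0,"claw":2.5},{"tx":0,"ty":0,"tz":0,"yaw":0,"claw":3},{"tx":0,"ty":0,"tz":0,"yaw":0,"claw":3.3},{"tx":0,"ty":0,"tz":0,"yaw":0,"claw":3.7},{"tx":0,"ty":0,"tz":0,"yaw":0,"claw":4.5},{"tx":0,"ty":0,"tz":0,"yaw":0,"claw":6},{"tx":0,"ty":0,"tz":0,"yaw":0,"claw":6},{"tx":0,"ty":0,"tz":1,"yaw":0,"claw":6},{"tx":0,"ty":0,"tz":2,"yaw":0,"claw":6},{"tx":0,"ty":0,"tz":2.5,"yaw":0,"claw":6},{"tx":0,"ty":0,"tz":2.5,"yaw":0,"claw":6},{"tx":2,"ty":1.5,"tz":0,"yaw":0,"claw":6},{"tx":2.4,"ty":1.9,"tz":0,"yaw":0,"claw":6},{"tx":2.4,"ty":1.9,"tz":0,"yaw":0,"claw":6},{"tx":2.4,"ty":1.9,"tz":0,"yaw":0,"claw":6},{"tx":2.4,"ty":1.9,"tz":0,"yaw":0,"claw":6},{"tx":2.4,"ty":1.9,"tz":0,"yaw":0,"claw":6},{"tx":2.5,"ty":1.8,"tz":0,"yaw":0,"claw":6},{"tx":0,"ty":0,"tz":0,"yaw":0,"claw":6},{"tx":0,"ty":0,"tz":0,"yaw":0,"claw":6}])

```text
time_s: 8.85
position: [0.6229, 0.1522, 0.1175]
tool_rot: [[-0.004, 1.0, -0.0], [1.0, 0.004, -0.0], [-0.0, -0.0, -1.0]]
ft_force: [0.3, 0.4, -0.4]
grip_width: 0.0601
gripper_force: 0.0
```

```bash
python3 -c "
from m import *
for n,S in (('top',[(284,312),(208,221)]),('scene',[(251,163),(347,215)])):
    im,d=shot(n,n+'2.png');P=cloud(n,d)
    for u,v in S:
        w=P[v-20:v+21,u-20:u+21];m=(w[...,2]>.037)&(w[...,2]<.06)
        if m.sum()>5:
            q=cv2.minEnclosingCircle(w[m][:,:2].astype(np.float32));print(n,np.round([*q[0],q[1]],4),np.median(w[m][:,2]),m.sum())
"
```

```text
top [0.4594 0.0227 0.0159] 0.0506731346864136 288
scene [0.46   0.0244 0.017 ] 0.05127529437272438 250
scene [0.6231 0.1538 0.0133] 0.04462391854996117 160
```

View pics/scene2.png

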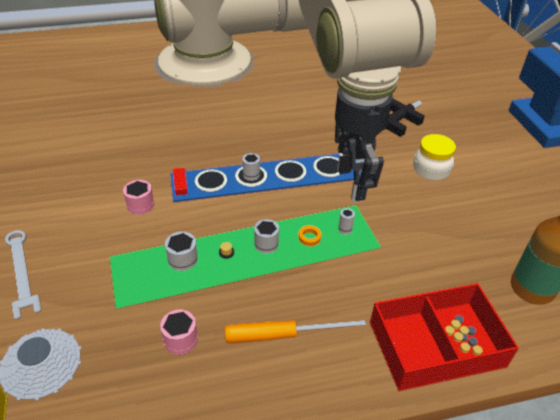

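The 32 mm socket stands upright at (251,165), centred on its pad to about 1 mm. The gripper is above the 24 mm socket (347,220).

servo_tool(steps=[{"tx":0.1,"ty":0,"tz":-1.5,"yaw":0,"claw":6},{"tx":0,"ty":0,"tz":-2,"yaw":0,"claw":6},{"tx":0,"ty":0,"tz":-2,"yaw":0,"claw":6},{"tx":0,"ty":0,"tz":-1.5,"yaw":0,"claw":6},{"tx":0,"ty":0,"tz":-1,"yaw":0,"claw":5},{"tx":0,"ty":0,"tz":-0.6,"yaw":0,"claw":4},{"tx":0,"ty":0,"tz":0,"yaw":0,"claw":3.4},{"tx":0,"ty":0,"tz":0,"yaw":0,"claw":3.1},{"tx":0,"ty":0,"tz":0,"yaw":0,"claw":2.9},{"tx":0,"ty":0,"tz":0,"yaw":0,"claw":2.7},{"tx":0,"ty":0,"tz":0,"yaw":0,"claw":2.5},{"tx":0,"ty":0,"tz":0,"yaw":0,"claw":2.3},{"tx":0,"ty":0,"tz":0,"yaw":0,"claw":2},{"tx":0,"ty":0,"tz":0,"yaw":0,"claw":1.7},{"tx":0,"ty":0,"tz":0,"yaw":0,"claw":1.7},{"tx":0,"ty":0,"tz":0,"yaw":0,"claw":1.7}])

```text
time_s: 10.55
position: [0.6241, 0.1521, 0.0316]
tool_rot: [[-0.003, 1.0, 0.0], [1.0, 0.003, 0.0], [0.0, 0.0, -1.0]]
ft_force: [-3.3, -0.2, 4.5]
grip_width: 0.0221
gripper_force: 29.4
```

servo_tool(steps=[{"tx":0,"ty":0,"tz":1,"yaw":0,"claw":1.7},{"tx":0,"ty":0,"tz":2,"yaw":0,"claw":1.7},{"tx":0,"ty":0,"tz":2.5,"yaw":0,"claw":1.7},{"tx":0,"ty":0,"tz":2.5,"yaw":0,"claw":1.7},{"tx":-0.9,"ty":-1,"tz":0,"yaw":0,"claw":1.7},{"tx":-1.5,"ty":-1.83,"tz":0,"yaw":0,"claw":1.7},{"tx":-1.5,"ty":-1.83,"tz":0,"yaw":0,"claw":1.7},{"tx":-1.5,"ty":-1.83,"tz":0,"yaw":0,"claw":1.7},{"tx":-1.5,"ty":-1.83,"tz":0,"yaw":0,"claw":1.7},{"tx":-1.5,"ty":-1.83,"tz":0,"yaw":0,"claw":1.7},{"tx":-1.5,"ty":-1.83,"tz":0,"yaw":0,"claw":1.7},{"tx":-1.5,"ty":-1.83,"tz":0,"yaw":0,"claw":1.7},{"tx":-1.5,"ty":-1.83,"tz":0,"yaw":0,"claw":1.7},{"tx":-1.5,"ty":-1.83,"tz":0,"yaw":0,"claw":1.7},{"tx":-1.5,"ty":-1.83,"tz":0,"yaw":0,"claw":1.7},{"tx":-0.9,"ty":-1,"tz":0,"yaw":0,"claw":1.7},{"tx":0,"ty":0,"tz":0,"yaw":0,"claw":1.7},{"tx":0,"ty":0,"tz":0,"yaw":0,"claw":1.7}])

```text
time_s: 12.35
position: [0.4567, -0.0509, 0.1116]
tool_rot: [[-0.003, 1.0, 0.001], [1.0, 0.003, -0.0], [-0.0, 0.001, -1.0]]
ft_force: [1.6, 1.1, -1.1]
grip_width: 0.0216
gripper_force: 29.5
```

servo_tool(steps=[{"tx":0,"ty":0,"tz":-2,"yaw":0,"claw":1.7},{"tx":0,"ty":0,"tz":-2,"yaw":0,"claw":1.7},{"tx":0,"ty":0,"tz":-1.5,"yaw":0,"claw":1.7},{"tx":0,"ty":0,"tz":-0.8,"yaw":0,"claw":1.7},{"tx":0,"ty":0,"tz":-0.4,"yaw":0,"claw":1.7},{"tx":0,"ty":0,"tz":-0.3,"yaw":0,"claw":1.7},{"tx":0,"ty":0,"tz":-0.2,"yaw":0,"claw":1.7},{"tx":0,"ty":0,"tz":-0.1,"yaw":0,"claw":1.7},{"tx":0,"ty":0,"tz":0,"yaw":0,"claw":1.7},{"tx":0,"ty":0,"tz":0,"yaw":0,"claw":1.7}])

```text
time_s: 13.35
position: [0.4563, -0.051, 0.0386]
tool_rot: [[-0.003, 1.0, 0.001], [1.0, 0.003, -0.0], [-0.0, 0.001, -1.0]]
ft_force: [0.1, -0.3, 0.7]
grip_width: 0.0219
gripper_force: 29.6
```

servo_tool(steps=[{"tx":0,"ty":0,"tz":-0.05,"yaw":0,"claw":1.7},{"tx":0,"ty":0,"tz":0,"yaw":0,"claw":2.2},{"tx":0,"ty":0,"tz":0,"yaw":0,"claw":2.6},{"tx":0,"ty":0,"tz":0,"yaw":0,"claw":3},{"tx":0,"ty":0,"tz":0,"yaw":0,"claw":4},{"tx":0,"ty":0,"tz":0,"yaw":0,"claw":5.5},{"tx":0,"ty":0,"tz":0,"yaw":0,"claw":6},{"tx":0,"ty":0,"tz":1,"yaw":0,"claw":6},{"tx":0,"ty":0,"tz":2,"yaw":0,"claw":6},{"tx":0,"ty":0,"tz":2.5,"yaw":0,"claw":7},{"tx":0,"ty":0,"tz":2.5,"yaw":0,"claw":7},{"tx":2,"ty":0.6,"tz":0,"yaw":0,"claw":7},{"tx":2.5,"ty":1,"tz":0,"yaw":0,"claw":7},{"tx":2.5,"ty":1,"tz":0,"yaw":0,"claw":7},{"tx":2.5,"ty":1,"tz":0,"yaw":0,"claw":7},{"tx":2.5,"ty":1,"tz":0,"yaw":0,"claw":7},{"tx":2.5,"ty":1,"tz":0,"yaw":0,"claw":7},{"tx":2.8,"ty":1,"tz":0,"yaw":0,"claw":7},{"tx":0,"ty":0,"tz":0,"yaw":0,"claw":7},{"tx":0,"ty":0,"tz":0,"yaw":0,"claw":7}])

```text
time_s: 15.35
position: [0.6289, 0.0153, 0.118]
tool_rot: [[-0.004, 1.0, -0.001], [1.0, 0.004, -0.0], [-0.0, -0.001, -1.0]]
ft_force: [-0.6, -1.0, -0.5]
grip_width: 0.07
gripper_force: 0.0
```

```bash
python3 -c "
from m import *
for n,S in (('top',[(327,312)]),('scene',[(211,168),(266,229)])):
    im,d=shot(n,n+'3.png');P=cloud(n,d)
    for u,v in S:
        w=P[v-20:v+21,u-20:u+21];m=(w[...,2]>.037)&(w[...,2]<.06)
        if m.sum()>5:
            q=cv2.minEnclosingCircle(w[m][:,:2].astype(np.float32));print(n,np.round([*q[0],q[1]],4),np.median(w[m][:,2]),m.sum())
"
```

```text
top [ 0.4573 -0.0517  0.0118] 0.05061212614730071 149
scene [ 0.4575 -0.0505  0.0137] 0.05093792128741986 164
scene [0.6294 0.0169 0.021 ] 0.04511128486195931 430
```

The 24 mm socket is on its pad, upright. Next is the 40 mm.

servo_tool(steps=[{"tx":0,"ty":0,"tz":-1.5,"yaw":0,"claw":7},{"tx":0,"ty":0,"tz":-2,"yaw":0,"claw":7},{"tx":0,"ty":0,"tz":-2,"yaw":0,"claw":7},{"tx":0,"ty":0,"tz":-1.5,"yaw":0,"claw":7},{"tx":0,"ty":0,"tz":-1,"yaw":0,"claw":6.5},{"tx":0,"ty":0,"tz":-0.7,"yaw":0,"claw":5.5},{"tx":0,"ty":0,"tz":0,"yaw":0,"claw":5},{"tx":0,"ty":0,"tz":0,"yaw":0,"claw":4.7},{"tx":0,"ty":0,"tz":0,"yaw":0,"claw":4.4},{"tx":0,"ty":0,"tz":0,"yaw":0,"claw":4.2},{"tx":0,"ty":0,"tz":0,"yaw":0,"claw":4},{"tx":0,"ty":0,"tz":0,"yaw":0,"claw":3.6},{"tx":0,"ty":0,"tz":0,"yaw":0,"claw":3.3},{"tx":0,"ty":0,"tz":0,"yaw":0,"claw":3.3},{"tx":0,"ty":0,"tz":0,"yaw":0,"claw":3.3}], newtons=35)

```text
time_s: 16.95
position: [0.6291, 0.0151, 0.0313]
tool_rot: [[-0.003, 1.0, 0.0], [1.0, 0.003, -0.0], [-0.0, 0.0, -1.0]]
ft_force: [-3.6, -0.4, 5.3]
grip_width: 0.0378
gripper_force: 35.1
```

servo_tool(steps=[{"tx":0,"ty":0,"tz":1,"yaw":0,"claw":3.3},{"tx":0,"ty":0,"tz":2,"yaw":0,"claw":3.3},{"tx":0,"ty":0,"tz":2.5,"yaw":0,"claw":3.3},{"tx":0,"ty":0,"tz":2.5,"yaw":0,"claw":3.3},{"tx":-1,"ty":0.5,"tz":0,"yaw":0,"claw":3.3},{"tx":-1.9,"ty":0.9,"tz":0,"yaw":0,"claw":3.3},{"tx":-1.9,"ty":0.9,"tz":0,"yaw":0,"claw":3.3},{"tx":-1.9,"ty":0.9,"tz":0,"yaw":0,"claw":3.3},{"tx":-1.9,"ty":0.9,"tz":0,"yaw":0,"claw":3.3},{"tx":-1.9,"ty":0.9,"tz":0,"yaw":0,"claw":3.3},{"tx":-1.9,"ty":0.9,"tz":0,"yaw":0,"claw":3.3},{"tx":-1.9,"ty":0.9,"tz":0,"yaw":0,"claw":3.3},{"tx":-1.7,"ty":1,"tz":0,"yaw":0,"claw":3.3},{"tx":-1,"ty":0.5,"tz":0,"yaw":0,"claw":3.3},{"tx":0,"ty":0,"tz":0,"yaw":0,"claw":3.3},{"tx":0,"ty":0,"tz":0,"yaw":0,"claw":3.3}])

```text
time_s: 18.55
position: [0.46, 0.0978, 0.1111]
tool_rot: [[-0.003, 1.0, 0.001], [1.0, 0.003, -0.0], [-0.0, 0.001, -1.0]]
ft_force: [-0.1, -0.0, -1.2]
grip_width: 0.0379
gripper_force: 35.5
```

servo_tool(steps=[{"tx":0,"ty":0,"tz":-2,"yaw":0,"claw":3.3},{"tx":0,"ty":0,"tz":-2,"yaw":0,"claw":3.3},{"tx":0,"ty":0,"tz":-1.5,"yaw":0,"claw":3.3},{"tx":0,"ty":0,"tz":-0.8,"yaw":0,"claw":3.3},{"tx":0,"ty":0,"tz":-0.4,"yaw":0,"claw":3.3},{"tx":0,"ty":0,"tz":-0.3,"yaw":0,"claw":3.3},{"tx":0,"ty":0,"tz":-0.2,"yaw":0,"claw":3.3},{"tx":0,"ty":0,"tz":-0.1,"yaw":0,"claw":3.3},{"tx":0,"ty":0,"tz":0,"yaw":0,"claw":3.3},{"tx":0,"ty":0,"tz":0,"yaw":0,"claw":3.3}])

```text
time_s: 19.55
position: [0.4595, 0.098, 0.0383]
tool_rot: [[-0.003, 1.0, 0.001], [1.0, 0.003, -0.0], [-0.0, 0.001, -1.0]]
ft_force: [-0.6, -0.8, 3.4]
grip_width: 0.0376
gripper_force: 35.6
```

servo_tool(steps=[{"tx":0,"ty":0,"tz":0,"yaw":0,"claw":3.8},{"tx":0,"ty":0,"tz":0,"yaw":0,"claw":4.2},{"tx":0,"ty":0,"tz":0,"yaw":0,"claw":4.8},{"tx":0,"ty":0,"tz":0,"yaw":0,"claw":6},{"tx":0,"ty":0,"tz":0,"yaw":0,"claw":6.5},{"tx":0,"ty":0,"tz":0,"yaw":0,"claw":6.5},{"tx":0,"ty":0,"tz":1,"yaw":0,"claw":6.5},{"tx":0,"ty":0,"tz":2,"yaw":0,"claw":7},{"tx":0,"ty":0,"tz":2.5,"yaw":0,"claw":8},{"tx":0,"ty":0,"tz":2.5,"yaw":0,"claw":8},{"tx":2,"ty":-2.5,"tz":0,"yaw":0,"claw":8},{"tx":2.2,"ty":-2.8,"tz":0,"yaw":0,"claw":8},{"tx":2.2,"ty":-2.8,"tz":0,"yaw":0,"claw":8},{"tx":2.2,"ty":-2.8,"tz":0,"yaw":0,"claw":8},{"tx":2.2,"ty":-2.8,"tz":0,"yaw":0,"claw":8},{"tx":2.2,"ty":-2.8,"tz":0,"yaw":0,"claw":8},{"tx":2.2,"ty":-2.8,"tz":0,"yaw":0,"claw":8},{"tx":1.95,"ty":-2.7,"tz":0,"yaw":0,"claw":8},{"tx":0,"ty":0,"tz":0,"yaw":0,"claw":8},{"tx":0,"ty":0,"tz":0,"yaw":0,"claw":8}])

```text
time_s: 21.55
position: [0.6304, -0.1221, 0.118]
tool_rot: [[-0.002, 1.0, -0.0], [1.0, 0.002, 0.0], [0.0, -0.0, -1.0]]
ft_force: [0.6, 1.4, 0.1]
grip_width: 0.0801
gripper_force: 0.0
```

```bash
python3 -c "
from m import *
for n,S in (('top',[(241,312)]),('scene',[(290,159),(181,243)])):
    im,d=shot(n,n+'4.png');P=cloud(n,d)
    for u,v in S:
        w=P[v-20:v+21,u-20:u+21];m=(w[...,2]>.037)&(w[...,2]<.06)
        if m.sum()>5:
            q=cv2.minEnclosingCircle(w[m][:,:2].astype(np.float32));print(n,np.round([*q[0],q[1]],4),np.median(w[m][:,2]),m.sum())
"
```

```text
top [0.4605 0.0961 0.0198] 0.05055111779024901 452
scene [0.4604 0.0988 0.0215] 0.051472212454064636 359
scene [ 0.6315 -0.1212  0.0248] 0.04510786855608373 611
```

servo_tool(steps=[{"tx":0.1,"ty":0,"tz":-1.5,"yaw":0,"claw":8},{"tx":0,"ty":0,"tz":-2,"yaw":0,"claw":8},{"tx":0,"ty":0,"tz":-2,"yaw":0,"claw":8},{"tx":0,"ty":0,"tz":-1.5,"yaw":0,"claw":8},{"tx":0,"ty":0,"tz":-1,"yaw":0,"claw":7.5},{"tx":0,"ty":0,"tz":-0.7,"yaw":0,"claw":6.5},{"tx":0,"ty":0,"tz":0,"yaw":0,"claw":5.8},{"tx":0,"ty":0,"tz":0,"yaw":0,"claw":5.4},{"tx":0,"ty":0,"tz":0,"yaw":0,"claw":5.1},{"tx":0,"ty":0,"tz":0,"yaw":0,"claw":4.9},{"tx":0,"ty":0,"tz":0,"yaw":0,"claw":4.7},{"tx":0,"ty":0,"tz":0,"yaw":0,"claw":4.3},{"tx":0,"ty":0,"tz":0,"yaw":0,"claw":4},{"tx":0,"ty":0,"tz":0,"yaw":0,"claw":4},{"tx":0,"ty":0,"tz":0,"yaw":0,"claw":4}], newtons=40)

```text
time_s: 23.15
position: [0.6315, -0.122, 0.0314]
tool_rot: [[-0.003, 1.0, -0.0], [1.0, 0.003, -0.0], [-0.0, -0.0, -1.0]]
ft_force: [-4.1, -0.7, 5.2]
grip_width: 0.046
gripper_force: 40.8
```

servo_tool(steps=[{"tx":0,"ty":0,"tz":1,"yaw":0,"claw":4},{"tx":0,"ty":0,"tz":2,"yaw":0,"claw":4},{"tx":0,"ty":0,"tz":2.5,"yaw":0,"claw":4},{"tx":0,"ty":0,"tz":2.5,"yaw":0,"claw":4},{"tx":-0.7,"ty":1.15,"tz":0,"yaw":0,"claw":4},{"tx":-1.2,"ty":2.1,"tz":0,"yaw":0,"claw":4},{"tx":-1.2,"ty":2.1,"tz":0,"yaw":0,"claw":4},{"tx":-1.2,"ty":2.1,"tz":0,"yaw":0,"claw":4},{"tx":-1.2,"ty":2.1,"tz":0,"yaw":0,"claw":4},{"tx":-1.2,"ty":2.1,"tz":0,"yaw":0,"claw":4},{"tx":-1.2,"ty":2.1,"tz":0,"yaw":0,"claw":4},{"tx":-1.2,"ty":2.1,"tz":0,"yaw":0,"claw":4},{"tx":-1.2,"ty":2.1,"tz":0,"yaw":0,"claw":4},{"tx":-1.2,"ty":2.1,"tz":0,"yaw":0,"claw":4},{"tx":-1.2,"ty":2.1,"tz":0,"yaw":0,"claw":4},{"tx":-1.2,"ty":2.1,"tz":0,"yaw":0,"claw":4},{"tx":-1.2,"ty":2.1,"tz":0,"yaw":0,"claw":4},{"tx":-1.2,"ty":2.1,"tz":0,"yaw":0,"claw":4},{"tx":-0.65,"ty":1.1,"tz":0,"yaw":0,"claw":4},{"tx":0,"ty":0,"tz":0,"yaw":0,"claw":4}])

```text
time_s: 25.15
position: [0.4608, 0.1746, 0.1104]
tool_rot: [[-0.005, 1.0, -0.001], [1.0, 0.005, -0.0], [-0.0, -0.001, -1.0]]
ft_force: [0.3, 0.2, -2.3]
grip_width: 0.0459
gripper_force: 41.5
```

servo_tool(steps=[{"tx":0,"ty":0,"tz":0,"yaw":0,"claw":4},{"tx":0,"ty":0,"tz":-2,"yaw":0,"claw":4},{"tx":0,"ty":0,"tz":-2,"yaw":0,"claw":4},{"tx":0,"ty":0,"tz":-1.5,"yaw":0,"claw":4},{"tx":0,"ty":0,"tz":-0.8,"yaw":0,"claw":4},{"tx":0,"ty":0,"tz":-0.4,"yaw":0,"claw":4},{"tx":0,"ty":0,"tz":-0.3,"yaw":0,"claw":4},{"tx":0,"ty":0,"tz":-0.2,"yaw":0,"claw":4},{"tx":0,"ty":0,"tz":-0.1,"yaw":0,"claw":4},{"tx":0,"ty":0,"tz":0,"yaw":0,"claw":4},{"tx":0,"ty":0,"tz":0,"yaw":0,"claw":4}])

```text
time_s: 26.25
position: [0.4624, 0.1735, 0.0384]
tool_rot: [[-0.003, 1.0, 0.001], [1.0, 0.003, -0.0], [-0.0, 0.001, -1.0]]
ft_force: [-0.9, -0.6, 4.3]
grip_width: 0.0457
gripper_force: 41.8
```

servo_tool(steps=[{"tx":0,"ty":0,"tz":0,"yaw":0,"claw":4.6},{"tx":0,"ty":0,"tz":0,"yaw":0,"claw":5},{"tx":0,"ty":0,"tz":0,"yaw":0,"claw":5.6},{"tx":0,"ty":0,"tz":0,"yaw":0,"claw":7},{"tx":0,"ty":0,"tz":0,"yaw":0,"claw":7.5},{"tx":0,"ty":0,"tz":0,"yaw":0,"claw":7.5},{"tx":0,"ty":0,"tz":1,"yaw":0,"claw":7.5},{"tx":0,"ty":0,"tz":2,"yaw":0,"claw":7.5},{"tx":0,"ty":0,"tz":2.5,"yaw":0,"claw":7.5},{"tx":0,"ty":0,"tz":2.5,"yaw":0,"claw":7.5},{"tx":0,"ty":2,"tz":1,"yaw":0,"claw":7.5},{"tx":0,"ty":2.5,"tz":1,"yaw":0,"claw":7.5},{"tx":0,"ty":2.5,"tz":1,"yaw":0,"claw":7.5},{"tx":0,"ty":2.5,"tz":1,"yaw":0,"claw":7.5},{"tx":0,"ty":2.5,"tz":0,"yaw":0,"claw":7.5},{"tx":0,"ty":2,"tz":0,"yaw":0,"claw":7.5},{"tx":0,"ty":0,"tz":0,"yaw":0,"claw":7.5},{"tx":0,"ty":0,"tz":0,"yaw":0,"claw":7.5}])

```text
time_s: 28.05
position: [0.4619, 0.3134, 0.1581]
tool_rot: [[-0.004, 1.0, 0.0], [1.0, 0.004, -0.0], [-0.0, 0.0, -1.0]]
ft_force: [0.1, 0.4, 0.1]
grip_width: 0.075
gripper_force: 0.0
```

```bash
python3 -c "
from m import *
for n,S in (('top',[(327,312),(284,312),(241,312),(198,312)]),('scene',[(211,168),(251,163),(290,159),(329,155)])):
    im,d=shot(n,n+'5.png');P=cloud(n,d)
    for u,v in S:
        w=P[v-20:v+21,u-20:u+21];m=(w[...,2]>.037)&(w[...,2]<.06)
        if m.sum()>5:
            q=cv2.minEnclosingCircle(w[m][:,:2].astype(np.float32));print(n,np.round([*q[0],q[1]],4),np.median(w[m][:,2]),m.sum())
"
```

```text
top [ 0.4572 -0.0516  0.0117] 0.050587942471000846 166
top [0.4594 0.0226 0.0159] 0.05061968486342461 289
top [0.4604 0.0962 0.0198] 0.050658165590003246 449
top [0.4634 0.1716 0.0242] 0.0505687957081048 664
scene [ 0.4578 -0.0516  0.0139] 0.050325329775825045 167
scene [0.4601 0.0247 0.0173] 0.05112123732803214 246
scene [0.4599 0.0989 0.0227] 0.051520640404473794 358
scene [0.4654 0.1754 0.0265] 0.05182865477907794 481
```

View pics/scene5.png

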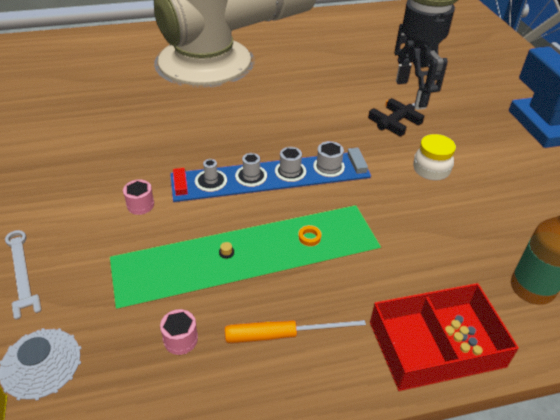

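All four sockets stand upright and centred on their pads, from the smallest at the red end (210,173) to the largest at the grey end (329,157). The arm is clear at (420,70).

```bash
python3 -c "
from rig import env
print(env.close_job())"
```

```text
the job is handed in; nothing more can be done
None
```

All four sockets are upright on their pads in order (24 mm at the red end to 48 mm at the grey end), each measured within about 3 mm of its pad centre, and the job was handed in at about 28 s of the 91 s allowed; no verdict came back.

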